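Put the washed tools back on the kitchen rail

TASK

Someone has hung the washing-up brush on the tool rail: lift it off and hang it on the drip rail instead, and lift every washed tool off the drip rail and hang it in a free gap of the tool rail. Everything should hang free with its cap resting on the bar. Mind the neighbours: do this without knocking the tools that already hang there off the rail or pushing them along it, and leave the other things on the counter where they are.

Things in the scene. Friction and masses are not known exactly. Their poses are not given: they have to be found in the camera images.
- tool_rail: Tool rail: fixed flat steel bar 26 mm thick (x), 20 high, 480 long (y), top edge 245 above the counter, on 12 mm end posts with wooden feet 130 x 30. Origin on the counter under its middle, -x its front side (to the robot). Seven places 65 mm apart, y = -195 .. 195; five are taken at the start (to 3 mm): four tools that stay, and the brush in any of the five.
- tool_rail_mid (a point): Middle of the top edge of the tool rail's bar; axes as tool_rail (y along the bar, z up).
- drip_rail: Drip rail: fixed bar of the same section and height, 310 mm long (y), standing in a grey tray 150 x 330 mm, 22 high. Origin on the counter under its middle, -x its front side (to the middle of the counter). Four places 70 mm apart, y = -105, -35, 35, 105 (tools up to 4 mm off); the one at 105 is free at the start, as are those of absent tools.
- drip_rail_mid (a point): Middle of the top edge of the drip rail's bar; axes as drip_rail (y along the bar, z up).
- ladle: Washed ladle on the drip rail, bowl 50 mm wide, 250 g. HANGER, alike on all hung things: upside-down U over the bar. Solid steel cap 50 (x) x 30 (y) x 8 mm; under it two legs 24 wide (y), 5 thick, 30 long, 46 over their outsides, 36 between: grip across x, below or on the cap. Cap underside, which rests on the bar: 160 mm straight above the origin (foot). y along the bar.
- turner: Washed turner on the drip rail: black stem, plain steel blade 50 mm wide, 220 g. Hanger as ladle; on all hung things the stem goes down from the -x leg, and the working end, up to 75 mm above the origin, reaches back under the bar to 40 mm on the +x side; it hangs plumb. Loose.
- masher: Washed potato masher on the drip rail: black stem, steel disc 50 mm across at the foot; 260 g. Hanger as ladle. As with all hung things, raise it over 30 mm until the legs clear the bar, then draw it away to its -x side, off the front of the rail. Loose.
- brush: Washing-up brush that hangs on the tool rail by mistake: pale wooden stem, round wooden head 50 mm across with white bristles towards +x; about 210 g. Hanger as ladle. Loose.
- sieve: Small steel sieve, head 50 mm wide, hanging on the tool rail; stays there. Hanger as ladle. Loose.
- slotted: Slotted turner (dark slots), 48 mm wide, hanging on the tool rail; stays there. Hanger as ladle. Loose.
- measure: Steel measuring cup on a stem, 50 mm wide, hanging on the tool rail; stays there. Hanger as ladle. Loose.
- spoon: Wooden scoop spoon, 40 mm wide, hanging on the tool rail; stays there. Hanger as ladle. Loose.
- mug_a: Brown mug, 80 mm across, 90 mm high, on the counter before the rails; bystander. Origin under its centre.
- mug_b: White mug, 76 mm across, 85 mm high, on the counter near the robot; bystander.
- sugar: Glass sugar jar, 76 mm across, 95 mm high, behind the rails; bystander.
- bowl: Blue bowl, 130 mm across, 55 mm high, behind the tool rail; bystander.
Things that resemble listed ones, but are neither listed nor needed, are in the scene too. What is shaped like the turner but orange or pink is not meant.

How it is judged:
At the end, for the whole second after the job is handed in: All washed tools on the tool rail, brush on the drip rail: caps on the bar (height within 8 mm low, 12 mm high, foot 60 mm across it), plumb within 0.3 rad, hardly swinging; the four tools that stay still hang there, moved under 35 mm; mugs, jar and bowl moved under 30 mm (x of ladle in the frame of tool_rail_mid between -0.06 and 0.06 m and y of ladle in the frame of tool_rail_mid between -0.215 and 0.215 m and z of ladle in the frame of tool_rail_mid between -0.168 and -0.148 m and angle between each of ladle, turner, masher, brush, sieve, slotted, measure, spoon's own z axis and vertical below 0.3 rad and linear speed of each of ladle, turner, masher, brush, sieve, slotted, measure, spoon below 0.15 m/s and x of turner in the frame of tool_rail_mid between -0.06 and 0.06 m and y of turner in the frame of tool_rail_mid between -0.215 and 0.215 m and z of turner in the frame of tool_rail_mid between -0.168 and -0.148 m and x of masher in the frame of tool_rail_mid between -0.06 and 0.06 m and y of masher in the frame of tool_rail_mid between -0.215 and 0.215 m and z of masher in the frame of tool_rail_mid between -0.168 and -0.148 m and x of brush in the frame of drip_rail_mid between -0.06 and 0.06 m and y of brush in the frame of drip_rail_mid between -0.135 and 0.135 m and z of brush in the frame of drip_rail_mid between -0.168 and -0.148 m and x of sieve in the frame of tool_rail_mid between -0.06 and 0.06 m and y of sieve in the frame of tool_rail_mid between -0.215 and 0.215 m and z of sieve in the frame of tool_rail_mid between -0.168 and -0.148 m and distance of each of sieve, slotted, measure, spoon from where it was at the start of the episode below 0.035 m and x of slotted in the frame of tool_rail_mid between -0.06 and 0.06 m and y of slotted in the frame of tool_rail_mid between -0.215 and 0.215 m and z of slotted in the frame of tool_rail_mid between -0.168 and -0.148 m and x of measure in the frame of tool_rail_mid between -0.06 and 0.06 m and y of measure in the frame of tool_rail_mid between -0.215 and 0.215 m and z of measure in the frame of tool_rail_mid between -0.168 and -0.148 m and x of spoon in the frame of tool_rail_mid between -0.06 and 0.06 m and y of spoon in the frame of tool_rail_mid between -0.215 and 0.215 m and z of spoon in the frame of tool_rail_mid between -0.168 and -0.148 m and distance of each of mug_a, mug_b, sugar, bowl from where it was at the start of the episode below 0.03 m); the robot touches nothing.
It fails at once if the sieve is knocked off the tool rail (height (world z) of sieve below 0.05 m).
It fails at once if the slotted turner is knocked off the tool rail (height (world z) of slotted below 0.05 m).
It fails at once if the measuring cup is knocked off the tool rail (height (world z) of measure below 0.05 m).
It fails at once if the spoon is knocked off the tool rail (height (world z) of spoon below 0.05 m).
Of ladle, turner, masher only 2 to 3 are there at a start; the rules pass over those that are not, and their reading is None.
At some moment in a run one of ladle, turner, masher may be knocked a few centimetres aside while the robot is not near it.
Once in a run the grip may slacken for a moment while it holds something.
It also fails if it takes over 208 s, if anything falls off the work surface, if the arm or the gripper's body presses on something with over 40 N, if the wrist force passes 120 N, or if a joint passes its speed limit or range.

ROBOT

A 6-joint arm with a two-finger parallel gripper is mounted at the origin on the work surface. World frame = base frame: x ahead of the robot, y to its left, z up, the work surface at z = 0. Lengths are in m, angles in rad, forces in N, time in s.
With the tool pointing down it reaches from about 0.3 to 0.875 m from the base axis. Payload 6.4 kg.
Tool frame: the origin (TCP) lies between the finger pads; the fingertips stand 19 mm ahead of it and the grasp point (between the pads) is the TCP (ctrl.tips_ahead is the z of the fingertips in the tool frame, in m); z points along the fingers, y is the line along which they close (so a half turn about z gives the same grasp; the last joint's range is limited). The gripper opens to 85 mm and grips with 20 to 120 N. Pads are 22 mm wide; open, the fingers measure 114 mm over their backs; the gripper's body (76 mm by 85 mm) begins 54 mm behind the grasp point. The pads swing forward as they close: fully open they stand 13 mm farther back than shut.
Start: joints at [1.023, 0.181, 1.607, -0, 1.354, -0.206], TCP at [0.193, 0.542, 0.25] pointing down, gripper open.
Joint ranges: [-2.99, 2.99], [-0.89, 2.07], [0.3, 2.58], [-1.14, 4.28], [0, 2.63], [-3.12, 3.12]. Speed limits (rad/s): [2.57, 2.57, 3.01, 3.14, 3.14, 3.14].

INTERFACE

Orientations are given as a unit quaternion [w, x, y, z].
In Python, from bench import readout, vision, ctrl gives the robot as it stands.
- The arm moves only by the tool play_rows, never from a script. Its arguments are lists of equal length, an entry for each row: "xyz": the shift along the tool's x, y, z in mm, a list of three; "rot": the turn, a rotation vector about the tool's x, y, z in rad, a list of three; "grip": the opening, from 0 (shut) to 1 (fully open). In form: {"xyz": [[x, y, z], ...], "rot": [[rx, ry, rz], ...], "grip": [grip, ...]}. A call has exactly 10 rows; each row is the pose to reach, as a shift and turn from the pose commanded when the call began, along the tool's axes at that moment; what a row does not reach only later rows make up. A row lasts 1/8 s, in which the tool goes at most 62.5 mm and 10.7 degrees, less where a joint would pass 70% of its speed; a pose out of reach is approached as far as the arm can. A call with a gripper value outside its range is refused whole. The fingers move at their own pace and stop on an object; the grip force is fixed at half the most. Time passes only in rows, so rows that repeat a pose let the fingers close, or fill a call up. It gives the time, the measured TCP pose, the force, the opening and the grip force at its end, in the units of the state.
- readout.get_obs(): the state, without advancing time (a new reading comes with each control period).
- vision.camera(name): name is "scene" or "top" or "wrist"; returns a dict with "color" (480x640x3 uint8, red, green, blue), "depth" (480x640 float32, m along the optical axis (not along the pixel's ray), 0 where there is no reading), "camera_matrix" (3x3 intrinsics, pixels), "k1" (the pictures are not rectified: a ray, as slopes to the right and down, at radius r is drawn at 1 + k1 r^2 times it, then the intrinsics apply), "extrinsics" (4x4, takes a point from camera to world coordinates); the wrist camera has in their place "hand_eye" (4x4, takes a point from camera to tool coordinates, whose origin is the TCP and whose axes are the flange's). Camera axes: x right, y down, z forward; pixel columns grow to the right and rows downward; lengths in m; the calibration is good to about 2 mm. A picture is of the moment at which its call begins: read the wrist's pose just before it.
- ctrl.hand_in(): hands the job in; it is judged then, once.
The state is a dict: "time_s": time; "q": joint angles; "dq": joint speeds; "joint_efforts": joint torques, N m; "eef_pos": TCP position; "eef_rot": TCP orientation; "wrist_force": force on the tool from outside, world axes, zero at the start; "torque": the same for the moment, N m; "opening": opening from 0.0 (shut) to 1.0 (fully open); "grasp_force": force on a finger pad.
Only numpy, scipy, OpenCV 4.12 (cv2) and the standard library are available. Lean on these libraries where they do the work, as an engineer would, in place of code of your own. Each camera call takes 0.05 s, during which the arm holds its last target. There are 200 camera calls.

## Working session

There is one attempt and no reset: what is moved stays moved. The work goes in short steps, Python scripts to look and compute and a tool call to move; the robot and the scene stay as the last step left them, time stands still between calls to the robot, and variables do not carry over. Pictures are saved under pics/ and viewed, at most 17 in all, crops included, and the job is handed in when it is done.

Besides the shell and the picture viewer there is one more tool, called after "Emit:" as name(argument=value, ...), one argument or row to a line, values as JSON. play_rows: Moves the arm, as the interface text tells. Its arguments: {"type":"object","properties":{"xyz":{"type":"array","items":{"type":"array","items":{"type":"number"}}},"rot":{"type":"array","items":{"type":"array","items":{"type":"number"}}},"grip":{"type":"array","items":{"type":"number"}}},"required":["xyz","rot","grip"]}

```bash
mkdir -p pics
cat > h.py <<'E'
import numpy as np, cv2
from scipy.spatial.transform import Rotation as R
from bench import readout, vision, ctrl
def pose():
    o=readout.get_obs(); q=o["eef_rot"]; T=np.eye(4)
    T[:3,:3]=R.from_quat([q[1],q[2],q[3],q[0]]).as_matrix(); T[:3,3]=o["eef_pos"]; return o,T
def cam(n):
    o,T=pose(); c=vision.camera(n)
    E=T@np.array(c["hand_eye"]) if n=="wrist" else np.array(c["extrinsics"])
    K=np.array(c["camera_matrix"]); k=c["k1"]; d=c["depth"]
    D=np.array([k,0,0,0,0],float)
    v,u=np.mgrid[:480,:640]
    p=cv2.undistortPoints(np.stack([u,v],-1).reshape(-1,1,2).astype(float),K,D).reshape(480,640,2)
    P=np.dstack([p*d[...,None],d])@E[:3,:3].T+E[:3,3]
    P[d<=0]=np.nan
    return c["color"],P,(K,D,E)
def save(n,im): cv2.imwrite(f"pics/{n}.png",im[...,::-1])
E
python3 - <<'E'
from h import *
o,T=pose();print(o);print(T.round(3), ctrl.tips_ahead)
for n in("scene","top"):
    c,P,(K,D,E)=cam(n);save(n,c);np.savez(f"{n}.npz",c=c,P=P);print(n,E.round(3),K[0,0])
E
```

```text
{'time_s': 0.0, 'q': array([ 1.02270455e+00,  1.81495437e-01,  1.60799226e+00, -3.07991164e-06,
        1.35382477e+00, -2.06304788e-01]), 'dq': array([-0.00206583,  0.00072291,  0.0001134 , -0.00220344, -0.00041523,
       -0.00016102]), 'joint_efforts': array([-4.87732086e-04, -4.44863355e+01, -3.51325464e+01, -3.25260107e-04,
        9.30956594e-03, -2.22493878e-05]), 'eef_pos': array([0.19243527, 0.54129429, 0.24941739]), 'eef_rot': array([-3.15320347e-04,  1.70062506e-01,  9.85432902e-01, -8.00008756e-04]), 'wrist_force': array([ 0.86541547, -0.04597816, -0.27134164]), 'torque': array([ 0.02603045,  0.00032769, -0.01080357]), 'grasp_force': 0.0, 'opening': 1.000905179906667}
[[-0.942  0.335 -0.001  0.192]
 [ 0.335  0.942 -0.001  0.541]
 [ 0.    -0.002 -1.     0.249]
 [ 0.     0.     0.     1.   ]] 0.019
scene [[-8.590e-01  3.920e-01 -3.300e-01  9.810e-01]
 [ 5.120e-01  6.580e-01 -5.520e-01  8.350e-01]
 [ 1.000e-03 -6.430e-01 -7.660e-01  1.167e+00]
 [ 0.000e+00  0.000e+00  0.000e+00  1.000e+00]] 595.8466215816914
top [[ 0.005 -0.986  0.167  0.334]
 [-1.    -0.006 -0.004  0.131]
 [ 0.005 -0.167 -0.986  1.561]
 [ 0.     0.     0.     1.   ]] 524.1217108184566
```

View pics/scene.png

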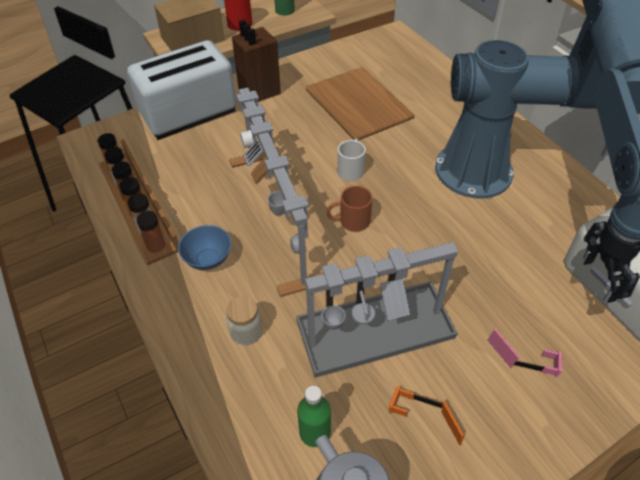

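View pics/top.png

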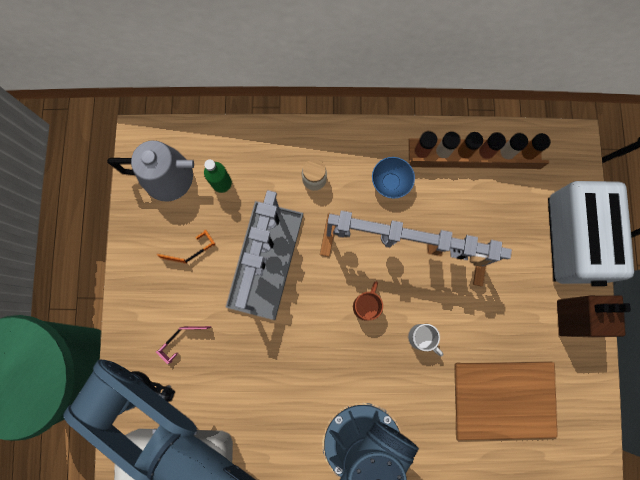

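The scene shows the tool rail with five caps (top image, (330,220) to (510,255)) and the drip rail with three caps ((270,200) to (245,290)). Its free end is near the robot.

Run:
```python
from h import *
for n in("top","scene"):
    z=np.load(n+".npz");P=z["P"];c=z["c"]
    for nm,lo,hi,L in(("tool",(0.3,-0.4),(0.9,0.28),.48),("drip",(0.25,0.2),(0.85,0.5),.31)):
        m=(P[...,2]>.232)&(P[...,2]<.265)
        # rail region by coarse x,y
        m&=(P[...,0]>lo[0])&(P[...,0]<hi[0])&(P[...,1]>lo[1])&(P[...,1]<hi[1])
        nn,lab,st,_=cv2.connectedComponentsWithStats(m.astype(np.uint8))
        for i in range(1,nn):
            if st[i,4]<300: continue
            Q=P[lab==i]; Q=Q[~np.isnan(Q).any(1)]
            (cx,cy),(w,h),a=cv2.minAreaRect(Q[:,:2].astype(np.float32)*1000)
            mu=np.median(Q,0);d=np.linalg.svd(Q[:,:2]-Q[:,:2].mean(0),full_matrices=False)[2][0]
            if d[1]<0:d=-d
            t=(Q[:,:2]-mu[:2])@d
            nrm=np.array([d[1],-d[0]]);s=(Q[:,:2]-mu[:2])@nrm
            print(n,nm,st[i],mu.round(4),"dir",d.round(4),"t",np.percentile(t,[.3,99.7]).round(3),"s",np.percentile(s,[1,10,50,90,99]).round(4),"zpct",np.percentile(Q[:,2],[5,50,90,99]).round(4))
            # profile width along t
            b=np.arange(-.3,.3,.01);print([(round(x,2),int(1000*np.ptp(s[(t>=x)&(t<x+.01)]))) for x in b if ((t>=x)&(t<x+.01)).sum()>4])
```

```text
top tool [259 191  18  64 606] [0.6168 0.2641 0.2476] dir [-0.9895  0.1444] t [-0.064  0.099] s [-0.022  -0.0138 -0.0008  0.0103  0.0167] zpct [0.2386 0.2476 0.2541 0.2565]
[(np.float64(-0.07), 22), (np.float64(-0.06), 25), (np.float64(-0.05), 24), (np.float64(-0.04), 26), (np.float64(-0.03), 42), (np.float64(-0.02), 41), (np.float64(-0.01), 39), (np.float64(0.0), 34), (np.float64(0.01), 22), (np.float64(0.02), 20), (np.float64(0.03), 16), (np.float64(0.04), 25), (np.float64(0.05), 23), (np.float64(0.06), 21), (np.float64(0.07), 17), (np.float64(0.08), 6), (np.float64(0.09), 3)]
top tool [ 327  211  185   50 2494] [ 0.5615 -0.1386  0.2471] dir [0.1851 0.9827] t [-0.23   0.246] s [-0.0236 -0.0145 -0.0004  0.0145  0.0243] zpct [0.2394 0.2471 0.2541 0.2574]
[(np.float64(-0.24), 22), (np.float64(-0.23), 26), (np.float64(-0.22), 24), (np.float64(-0.21), 30), (np.float64(-0.2), 46), (np.float64(-0.19), 47), (np.float64(-0.18), 48), (np.float64(-0.17), 23), (np.float64(-0.16), 23), (np.float64(-0.15), 25), (np.float64(-0.14), 47), (np.float64(-0.13), 48), (np.float64(-0.12), 50), (np.float6
[... 4020 characters left out ...]
float64(-0.12), 28), (np.float64(-0.11), 46), (np.float64(-0.1), 52), (np.float64(-0.09), 48), (np.float64(-0.08), 49), (np.float64(-0.07), 26), (np.float64(-0.06), 26), (np.float64(-0.05), 27), (np.float64(-0.04), 49), (np.float64(-0.03), 49), (np.float64(-0.02), 51), (np.float64(-0.01), 46), (np.float64(0.0), 29), (np.float64(0.01), 28), (np.float64(0.02), 28), (np.float64(0.03), 51), (np.float64(0.04), 52), (np.float64(0.05), 50), (np.float64(0.06), 45), (np.float64(0.07), 25), (np.float64(0.08), 26), (np.float64(0.09), 27), (np.float64(0.1), 27), (np.float64(0.11), 26), (np.float64(0.12), 30), (np.float64(0.13), 28), (np.float64(0.14), 27), (np.float64(0.15), 28), (np.float64(0.16), 26)]
```

```bash
cat > fit.py <<'E'
from h import *
def frame(Ps,lo,hi,axis0,L,c0=None):
    Q=[]
    for P in Ps:
        m=(P[...,2]>.236)&(P[...,2]<.262)
        q=P[m]; q=q[(q[:,0]>lo[0])&(q[:,0]<hi[0])&(q[:,1]>lo[1])&(q[:,1]<hi[1])]
        Q.append(q)
    out=[]
    for q in Q:
        d=np.array(axis0,float);d/=np.linalg.norm(d);c=np.median(q[:,:2],0)
        for it in range(6):
            nx=np.array([d[1],-d[0]]); s=(q[:,:2]-c)@nx; t=(q[:,:2]-c)@d
            # strip centre via mid of percentile in bins
            k=abs(s)<.032
            bs=np.arange(np.percentile(t[k],1),np.percentile(t[k],99),.01); X=[];Y=[]
            for b in bs:
                w=s[k&(t>=b)&(t<b+.01)]
                if len(w)>4: X.append(b+.005);Y.append((np.percentile(w,3)+np.percentile(w,97))/2)
            p=np.polyfit(X,Y,1); d=d+p[0]*nx; d/=np.linalg.norm(d); c=c+p[1]*nx
        nx=np.array([d[1],-d[0]]); s=(q[:,:2]-c)@nx; t=(q[:,:2]-c)@d
        k=abs(s)<.03; a,b=np.percentile(t[k],[.2,99.8]); c=c+d*(a+b)/2
        t=(q[:,:2]-c)@d; s=(q[:,:2]-c)@nx
        e=(abs(s)>.017)&(abs(s)<.028); h=np.sort(t[e]); g=np.split(h,np.where(np.diff(h)>.008)[0]+1)
        out.append((c,np.arctan2(d[1],d[0]),b-a,[round(float((x[0]+x[-1])/2*1000),1) for x in g if len(x)>8]))
    return out
if __name__=="__main__":
    Ps=[np.load(n+".npz")["P"] for n in("top","scene")]
    for r in frame(Ps,(.45,-.4),(.65,.12),(.185,.983),.48): print("tool",r)
    for r in frame(Ps,(.35,.2),(.72,.4),(-.97,.24),.31): print("drip",r)
    for n,b in(("top",(190,330,320,530)),("scene",(85,265,225,325)),("scene",(240,340,295,465))):
        z=np.load(n+".npz")["c"]; z=z[b[0]:b[1],b[2]:b[3]]
        f=min(780/z.shape[1],580/z.shape[0]); save(f"z_{n}_{b[0]}",cv2.resize(z,None,fx=f,fy=f,interpolation=cv2.INTER_CUBIC))
E
python3 fit.py
```

```text
tool (array([ 0.56323357, -0.13033827]), np.float64(1.3842390031050642), np.float64(0.47686191452210436), [-193.7, -131.1, -63.7, 65.4, 197.5])
tool (array([ 0.56595825, -0.12643704]), np.float64(1.3837064573806153), np.float64(0.48049607886751067), [-196.5, -132.9, -64.4, 64.5, 196.6])
drip (array([0.53033047, 0.28902241]), np.float64(2.8974696122274906), np.float64(0.3067968699988396), [-101.3, -34.7, 33.6])
drip (array([0.53120961, 0.29175684]), np.float64(2.901768564014413), np.float64(0.3072182828991954), [-101.7, -36.8, 31.8])
```

View pics/z_scene_85.png

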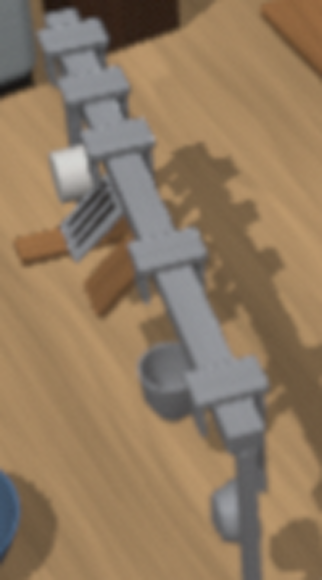

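View pics/z_top_190.png

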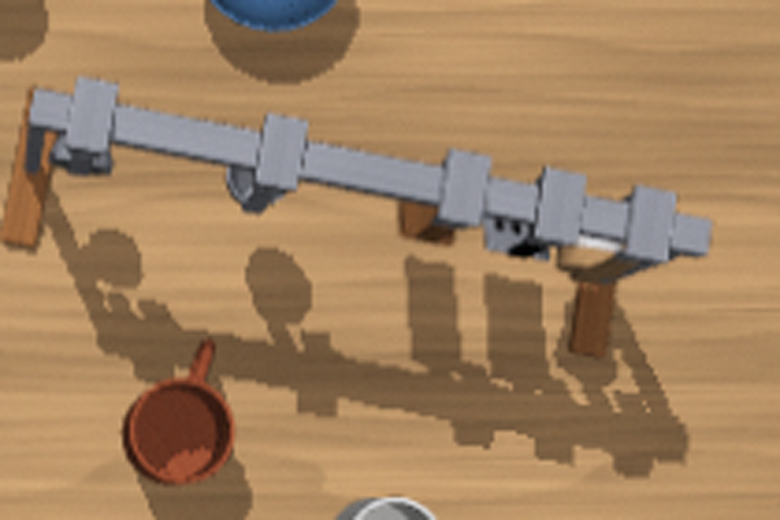

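Brush is at tool-rail place y=-195 (pale head, white bristles, right end of the top crop). Then come slotted at -130, spoon at -65, measure at 65 and sieve at 195, so 0 and 130 are free. All three washed tools are on the drip rail, and 105 is free there. I'll raise the arm and look with the wrist camera over the drip rail.

Emit:
play_rows(
  xyz=[
    [0,0,-60],
    [-20,-5,-110],
    [-70,-20,-150],
    [-120,-35,-180],
    [-175,-52,-200],
    [-230,-70,-200],
    [-285,-87,-200],
    [-340,-104,-200],
    [-385,-117,-200],
    [-403,-123,-200],
  ],
  rot=[
    [0,0,0],
    [0,0,0],
    [0,0,0],
    [0,0,-0.03],
    [0,0,-0.06],
    [0,0,-0.1],
    [0,0,-0.1],
    [0,0,-0.1],
    [0,0,-0.1],
    [0,0,-0.1],
  ],
  grip=[1,1,1,1,1,1,1,1,1,1],
)

```text
time_s: 1.35
eef_pos: [0.5329, 0.2888, 0.449]
eef_rot: [-0.001, 0.122, 0.993, -0.001]
wrist_force: [-0.1, 0.0, 0.2]
opening: 0.995
grasp_force: 0.0
```

Run:
```python
from h import *
from fit import frame
o,T=pose();print(o["time_s"],T.round(4).tolist())
c,P,(K,D,E)=cam("wrist");save("w1",c);print(E.round(3).tolist())
np.savez("w1.npz",c=c,P=P)
for r in frame([P],(.35,.2),(.72,.4),(-.97,.24),.31): print("drip",r)
```

```text
1.35 [[-0.9702, 0.2422, -0.0018, 0.5329], [0.2422, 0.9702, -0.0008, 0.2888], [0.0015, -0.0012, -1.0, 0.449], [0.0, 0.0, 0.0, 1.0]]
[[0.242, 0.928, 0.282, 0.46], [0.97, -0.232, -0.072, 0.308], [-0.001, 0.291, -0.957, 0.573], [0.0, 0.0, 0.0, 1.0]]
drip (array([0.52962027, 0.29109352]), np.float64(2.8979179395595356), np.float64(0.30708312959041717), [-102.4, -35.3, 32.0])
```

View pics/w1.png

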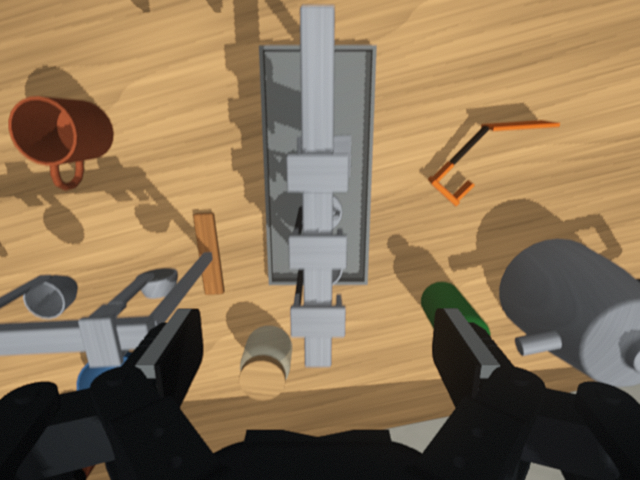

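The wrist view agrees with the other cameras on the drip rail: bar at about (318,190), caps at (318,172), (318,250) and (318,320). Now to the brush.

Emit:
play_rows(
  xyz=[
    [-8,-30,0],
    [-22,-90,0],
    [-36,-150,0],
    [-51,-210,0],
    [-65,-270,0],
    [-80,-330,0],
    [-94,-390,0],
    [-109,-450,0],
    [-123,-510,0],
    [-138,-570,20],
  ],
  rot=[
    [0,0,0.1],
    [0,0,0.26],
    [0,0,0.42],
    [0,0,0.58],
    [0,0,0.74],
    [0,0,0.9],
    [0,0,1.06],
    [0,0,1.22],
    [0,0,1.38],
    [0,0,1.513],
  ],
  grip=[1,1,1,1,1,1,1,1,1,1],
)

```text
time_s: 2.65
eef_pos: [0.5292, -0.2941, 0.4329]
eef_rot: [0.002, 0.77, 0.638, 0.001]
wrist_force: [1.6, 0.5, 1.0]
opening: 0.996
grasp_force: 0.0
```

```bash
cat >> h.py <<'E'
TC=np.array([.5646,-.1284]); TA=1.384; DC=np.array([.5304,.2907]); DA=2.899
def rail(name,y,x=0,z=.3):
    c,a=(TC,TA) if name=="t" else (DC,DA)
    d=np.array([np.cos(a),np.sin(a)]); n=np.array([d[1],-d[0]])
    return np.r_[c+d*y+n*x,z],a-np.pi/2
def delta(p,yaw):
    o,T=pose(); Rt=R.from_euler("z",yaw)*R.from_matrix(np.c_[[0,1,0],[1,0,0],[0,0,-1]].T)
    rv=(R.from_matrix(T[:3,:3]).inv()*Rt).as_rotvec()
    print("t",round(o["time_s"],2),"shift mm",((p-T[:3,3])@T[:3,:3]*1000).round(1),"rot",rv.round(3),"open",round(o["opening"],3),"F",np.round(o["wrist_force"],1),"grasp",round(o["grasp_force"],1))
E
python3 - <<'E'
from h import *
from fit import frame
delta(*rail("t",-.1955,0,.228))
c,P,_=cam("wrist");save("w2",c);np.savez("w2.npz",c=c,P=P)
for r in frame([P],(.45,-.4),(.65,.12),(.185,.983),.48): print("tool",r)
E
```

```text
t 2.65 shift mm [-25.9   3.3 205. ] rot [ 0.004  0.001 -0.   ] open 0.996 F [1.6 0.5 1. ] grasp 0.0
tool (array([ 0.54087413, -0.25276327]), np.float64(1.3814511143176451), np.float64(0.22420339923741855), [-68.4, -4.3, 62.5])
```

View pics/w2.png

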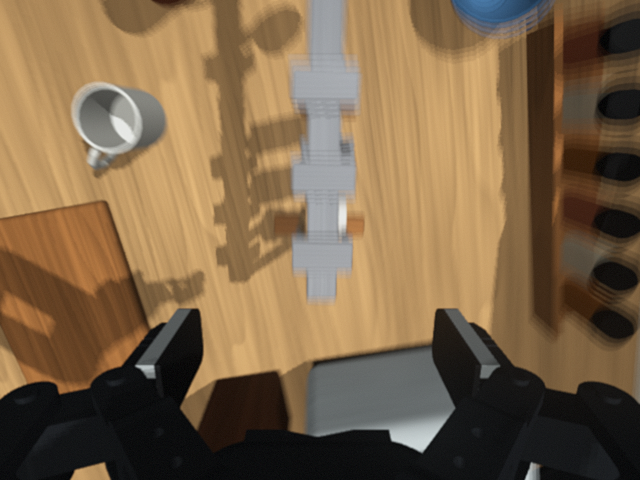

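Brush cap at image (322,250), i.e. y=-195. It matches the predicted line, so I descend.

Emit:
play_rows(
  xyz=[
    [-13,2,0],
    [-26,3,10],
    [-26,3,40],
    [-26,3,80],
    [-26,3,120],
    [-26,3,150],
    [-26,3,175],
    [-26,3,195],
    [-26,3,205],
    [-26,3,205],
  ],
  rot=[
    [0,0,0],
    [0,0,0],
    [0,0,0],
    [0,0,0],
    [0,0,0],
    [0,0,0],
    [0,0,0],
    [0,0,0],
    [0,0,0],
    [0,0,0],
  ],
  grip=[1,1,1,1,1,1,1,1,1,1],
)

```text
time_s: 3.95
eef_pos: [0.5269, -0.319, 0.2258]
eef_rot: [-0.0, 0.769, 0.639, -0.0]
wrist_force: [0.8, 0.2, 0.2]
opening: 1.001
grasp_force: 0.0
```

Emit:
play_rows(
  xyz=[
    [0,0,0],
    [0,0,0],
    [0,0,0],
    [0,0,0],
    [0,0,0],
    [0,0,0],
    [0,0,0],
    [0,0,-5],
    [0,0,-10],
    [0,0,-15],
  ],
  rot=[
    [0,0,0],
    [0,0,0],
    [0,0,0],
    [0,0,0],
    [0,0,0],
    [0,0,0],
    [0,0,0],
    [0,0,0],
    [0,0,0],
    [0,0,0],
  ],
  grip=[0.7,0.5,0.3,0.2,0.2,0.2,0.2,0.2,0.2,0.2],
)

```text
time_s: 5.2
eef_pos: [0.5267, -0.3193, 0.2409]
eef_rot: [-0.0, 0.769, 0.639, -0.0]
wrist_force: [0.5, 0.3, -2.8]
opening: 0.567
grasp_force: 62.2
```

Run:
```python
from h import *
delta(*rail("t",-.1955,0,.228))
c,P,_=cam("wrist");save("w3",c)
```

```text
t 5.2 shift mm [-0.9  1.8 12.9] rot [-0.001 -0.     0.003] open 0.567 F [ 0.5  0.3 -2.8] grasp 62.2
```

View pics/w3.png

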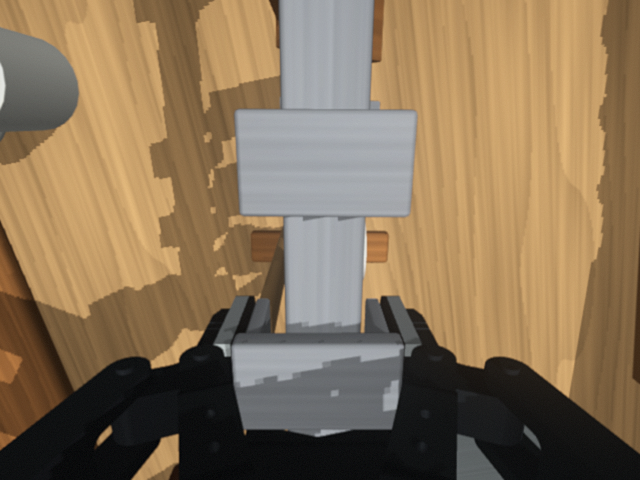

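Brush gripped and lifted 15 mm; cap sits square in the fingers (320,380). Neighbour at (325,160) undisturbed. Lift on and draw out.

Emit:
play_rows(
  xyz=[
    [0,0,-10],
    [0,0,-20],
    [0,0,-28],
    [0,0,-28],
    [0,-15,-28],
    [0,-35,-28],
    [0,-55,-28],
    [0,-80,-28],
    [0,-100,-38],
    [0,-110,-58],
  ],
  rot=[
    [0,0,0],
    [0,0,0],
    [0,0,0],
    [0,0,0],
    [0,0,0],
    [0,0,0],
    [0,0,0],
    [0,0,0],
    [0,0,0],
    [0,0,0],
  ],
  grip=[0.2,0.2,0.2,0.2,0.2,0.2,0.2,0.2,0.2,0.2],
)

```text
time_s: 6.5
eef_pos: [0.4165, -0.2981, 0.2979]
eef_rot: [-0.002, 0.769, 0.639, -0.0]
wrist_force: [-0.3, 0.3, -2.4]
opening: 0.57
grasp_force: 62.5
```

Run:
```python
from h import *
delta(*rail("d",.105,-.11,.30))
z=np.load("top.npz")["P"]
for n,(u,v) in dict(mug_a=(368,306),mug_b=(426,338)).items(): print(n,np.nanmedian(z[v-8:v+8,u-8:u+8].reshape(-1,3),0).round(3))
```

```text
t 6.5 shift mm [ 496.  -107.3   -0.8] rot [-1.000e-03 -4.000e-03 -1.513e+00] open 0.57 F [-0.3  0.3 -2.4] grasp 62.5
mug_a [ 0.396 -0.017  0.004]
mug_b [ 0.301 -0.187  0.006]
```

Emit:
play_rows(
  xyz=[
    [25,-5,0],
    [75,-16,0],
    [125,-27,0],
    [175,-38,0],
    [228,-49,0],
    [281,-60,0],
    [334,-72,0],
    [387,-84,0],
    [440,-95,0],
    [480,-104,0],
  ],
  rot=[
    [0,0,-0.06],
    [0,0,-0.22],
    [0,0,-0.38],
    [0,0,-0.54],
    [0,0,-0.7],
    [0,0,-0.86],
    [0,0,-1.02],
    [0,0,-1.18],
    [0,0,-1.34],
    [0,0,-1.5],
  ],
  grip=[0.2,0.2,0.2,0.2,0.2,0.2,0.2,0.2,0.2,0.2],
)

```text
time_s: 7.75
eef_pos: [0.4022, 0.1943, 0.298]
eef_rot: [-0.001, 0.123, 0.992, 0.0]
wrist_force: [0.6, -0.3, -2.1]
opening: 0.567
grasp_force: 62.6
```

Run:
```python
from h import *
delta(*rail("d",.105,-.11,.268))
```

```text
t 7.75 shift mm [ 3.7 14.3 30. ] rot [-0.    -0.001 -0.003] open 0.567 F [ 0.6 -0.3 -2.1] grasp 62.6
```

Emit:
play_rows(
  xyz=[
    [4,7,10],
    [4,14,20],
    [4,14,30],
    [4,30,30],
    [4,50,30],
    [4,70,30],
    [4,90,30],
    [4,108,30],
    [4,120,30],
    [4,124,30],
  ],
  rot=[
    [0,0,0],
    [0,0,0],
    [0,0,0],
    [0,0,0],
    [0,0,0],
    [0,0,0],
    [0,0,0],
    [0,0,0],
    [0,0,0],
    [0,0,0],
  ],
  grip=[0.2,0.2,0.2,0.2,0.2,0.2,0.2,0.2,0.2,0.2],
)

```text
time_s: 9.0
eef_pos: [0.4317, 0.3134, 0.2689]
eef_rot: [-0.0, 0.127, 0.992, -0.0]
wrist_force: [-0.6, -0.5, -2.1]
opening: 0.57
grasp_force: 62.9
```

Run:
```python
from h import *
delta(*rail("d",.105,0,.227))
c,P,_=cam("wrist");save("w4",c);np.savez("w4.npz",c=c,P=P)
```

```text
t 9.0 shift mm [ 3.8  1.7 41.9] rot [-0.    -0.    -0.011] open 0.57 F [-0.6 -0.5 -2.1] grasp 62.9
```

View pics/w4.png

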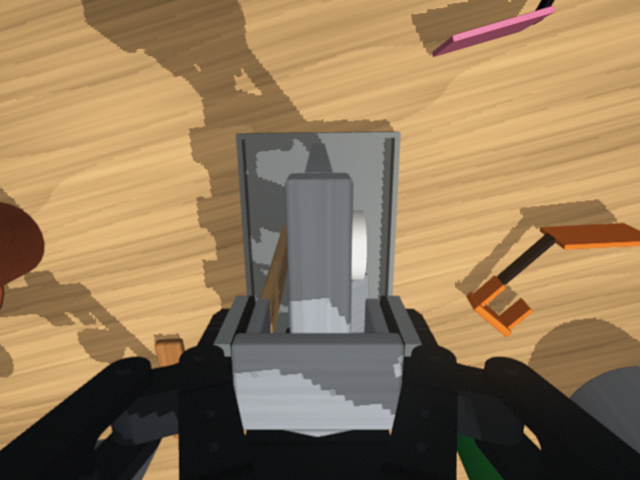

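Cap at (318,380) centred over the bar at (320,250). Lower and release.

Emit:
play_rows(
  xyz=[
    [4,2,5],
    [4,2,15],
    [4,2,25],
    [4,2,33],
    [4,2,39],
    [4,2,42],
    [4,2,42],
    [4,2,42],
    [4,2,42],
    [4,2,42],
  ],
  rot=[
    [0,0,0],
    [0,0,0],
    [0,0,0],
    [0,0,0],
    [0,0,0],
    [0,0,0],
    [0,0,0],
    [0,0,0],
    [0,0,0],
    [0,0,0],
  ],
  grip=[0.2,0.2,0.2,0.2,0.2,0.2,0.2,0.75,1,1],
)

```text
time_s: 10.3
eef_pos: [0.4285, 0.3157, 0.2272]
eef_rot: [0.0, 0.127, 0.992, 0.0]
wrist_force: [-0.2, -0.6, 0.0]
opening: 0.999
grasp_force: 0.0
```

Emit:
play_rows(
  xyz=[
    [0,0,0],
    [0,0,-5],
    [0,0,-20],
    [0,0,-50],
    [0,0,-90],
    [0,0,-130],
    [0,0,-160],
    [0,0,-170],
    [0,0,-170],
    [0,0,-170],
  ],
  rot=[
    [0,0,0],
    [0,0,0],
    [0,0,0],
    [0,0,0],
    [0,0,0],
    [0,0,0],
    [0,0,0],
    [0,0,0],
    [0,0,0],
    [0,0,0],
  ],
  grip=[1,1,1,1,1,1,1,1,1,1],
)

```text
time_s: 11.55
eef_pos: [0.4278, 0.3154, 0.3954]
eef_rot: [-0.001, 0.127, 0.992, -0.001]
wrist_force: [-0.5, 0.5, -0.3]
opening: 0.999
grasp_force: 0.0
```

```bash
cat > chk.py <<'E'
from h import *; from fit import frame
import sys
for n in sys.argv[1:]:
    c,P,_=cam(n);np.savez(n+".npz",c=c,P=P);save("last_"+n,c)
    for k,a in(("tool",((.45,-.4),(.655,.12),(.185,.983),.48)),("drip",((.35,.2),(.72,.4),(-.97,.24),.31))):
        try:
            for r in frame([P],*a): print(n,k,r[0].round(4),round(r[1],3),round(r[2],3),r[3])
        except Exception as e: print(n,k,"fail")
E
python3 chk.py top scene wrist; python3 -c "
from h import *
delta(*rail('d',.033,0,.228))"
```

```text
top tool [ 0.5632 -0.1305] 1.384 0.477 [-130.6, -63.3, 65.3, 197.9]
top drip [0.5298 0.288 ] 2.899 0.307 [-102.0, -34.4, 33.3]
scene tool [ 0.566  -0.1258] 1.386 0.481 [-132.9, -66.1, 62.4, 196.0]
scene drip [0.531  0.2918] 2.901 0.307 [-101.8, -36.2, 31.5, 103.0]
wrist tool [0.5872 0.0693] 1.344 0.028 []
wrist drip [0.4918 0.3006] 2.897 0.231 [-74.3, -6.9, 64.4]
t 11.7 shift mm [-72.7   1.7 167.6] rot [-0.001 -0.002 -0.012] open 1.003 F [ 0.2  0.1 -0.1] grasp 0.0
```

Brush hangs on the drip rail at y=103, its cap on the bar; the others are unmoved. Next is the tool at drip y≈33.

Emit:
play_rows(
  xyz=[
    [-35,1,0],
    [-73,2,10],
    [-73,2,50],
    [-73,2,90],
    [-73,2,125],
    [-73,2,150],
    [-73,2,164],
    [-73,2,169],
    [-73,2,169],
    [-73,2,169],
  ],
  rot=[
    [0,0,0],
    [0,0,-0.01],
    [0,0,-0.01],
    [0,0,-0.01],
    [0,0,-0.01],
    [0,0,-0.01],
    [0,0,-0.01],
    [0,0,-0.01],
    [0,0,-0.01],
    [0,0,-0.01],
  ],
  grip=[1,1,1,1,1,1,1,1,1,0.7],
)

```text
time_s: 12.95
eef_pos: [0.5001, 0.2994, 0.2293]
eef_rot: [0.001, 0.122, 0.993, 0.0]
wrist_force: [-0.4, -0.8, 0.2]
opening: 0.816
grasp_force: 0.0
```

Emit:
play_rows(
  xyz=[
    [0,0,0],
    [0,0,0],
    [0,0,0],
    [0,0,0],
    [0,0,-8],
    [0,0,-18],
    [0,0,-30],
    [0,0,-42],
    [0,0,-42],
    [0,-10,-42],
  ],
  rot=[
    [0,0,0],
    [0,0,0],
    [0,0,0],
    [0,0,0],
    [0,0,0],
    [0,0,0],
    [0,0,0],
    [0,0,0],
    [0,0,0],
    [0,0,0],
  ],
  grip=[0.4,0.2,0.2,0.2,0.2,0.2,0.2,0.2,0.2,0.2],
)

```text
time_s: 14.2
eef_pos: [0.4968, 0.2894, 0.2698]
eef_rot: [-0.0, 0.122, 0.993, -0.0]
wrist_force: [0.1, -0.0, -1.9]
opening: 0.577
grasp_force: 62.2
```

Run:
```python
from h import *
delta(*rail("d",.033,0,.268))
c,P,_=cam("wrist");save("w5",c)
```

```text
t 14.2 shift mm [0.7 9.3 1.8] rot [-0.    -0.    -0.001] open 0.577 F [ 0.1 -0.  -1.9] grasp 62.2
```

View pics/w5.png

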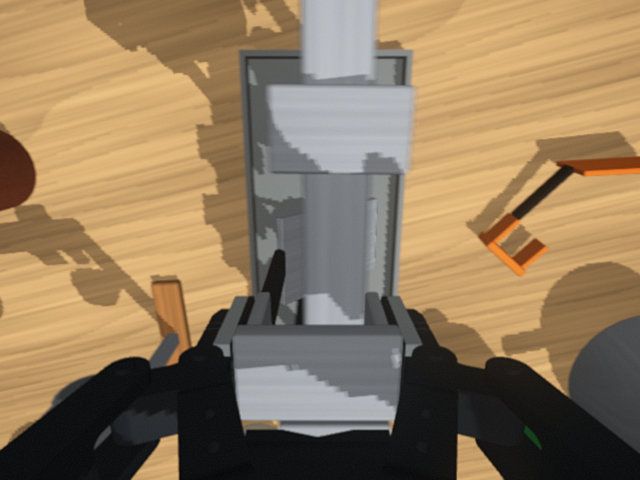

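Turner gripped (black stem at (280,260), blade at (290,245)); brush cap at (340,130) remains. Draw out.

Emit:
play_rows(
  xyz=[
    [0,-15,0],
    [0,-35,0],
    [0,-55,0],
    [0,-75,-5],
    [0,-90,-15],
    [0,-100,-30],
    [0,-100,-32],
    [0,-100,-32],
    [0,-100,-32],
    [0,-100,-32],
  ],
  rot=[
    [0,0,0],
    [0,0,0],
    [0,0,0],
    [0,0,0],
    [0,0,0],
    [0,0,0],
    [0,0,0],
    [0,0,0],
    [0,0,0],
    [0,0,0],
  ],
  grip=[0.2,0.2,0.2,0.2,0.2,0.2,0.2,0.2,0.2,0.2],
)

```text
time_s: 15.5
eef_pos: [0.4726, 0.1927, 0.3015]
eef_rot: [-0.001, 0.122, 0.993, -0.0]
wrist_force: [0.0, 0.6, -1.8]
opening: 0.57
grasp_force: 62.4
```

Run:
```python
from h import *
delta(*rail("t",0,-.12,.30))
```

```text
t 15.5 shift mm [ -47.1 -296.2    1.5] rot [-1.000e-03 -1.000e-03  1.513e+00] open 0.57 F [ 0.   0.6 -1.8] grasp 62.4
```

Emit:
play_rows(
  xyz=[
    [-2,-12,0],
    [-6,-40,0],
    [-11,-72,0],
    [-17,-105,0],
    [-22,-138,0],
    [-27,-171,0],
    [-33,-204,0],
    [-38,-237,0],
    [-43,-270,0],
    [-47,-294,0],
  ],
  rot=[
    [0,0,0.06],
    [0,0,0.22],
    [0,0,0.38],
    [0,0,0.54],
    [0,0,0.7],
    [0,0,0.86],
    [0,0,1.02],
    [0,0,1.18],
    [0,0,1.34],
    [0,0,1.5],
  ],
  grip=[0.2,0.2,0.2,0.2,0.2,0.2,0.2,0.2,0.2,0.2],
)

```text
time_s: 16.75
eef_pos: [0.4465, -0.106, 0.302]
eef_rot: [0.0, 0.769, 0.64, -0.0]
wrist_force: [-0.8, 0.3, -1.9]
opening: 0.569
grasp_force: 62.5
```

Run:
```python
from h import *
delta(*rail("t",0,0,.268))
```

```text
t 16.75 shift mm [ -0.5 120.2  34. ] rot [-0.     0.     0.004] open 0.569 F [-0.8  0.3 -1.9] grasp 62.5
```

Emit:
play_rows(
  xyz=[
    [0,0,12],
    [0,0,24],
    [0,8,33],
    [0,25,33],
    [0,45,33],
    [0,65,33],
    [0,85,33],
    [0,105,33],
    [0,117,33],
    [0,120,33],
  ],
  rot=[
    [0,0,0],
    [0,0,0],
    [0,0,0],
    [0,0,0],
    [0,0,0],
    [0,0,0],
    [0,0,0],
    [0,0,0],
    [0,0,0],
    [0,0,0],
  ],
  grip=[0.2,0.2,0.2,0.2,0.2,0.2,0.2,0.2,0.2,0.2],
)

```text
time_s: 18.0
eef_pos: [0.5658, -0.1245, 0.2684]
eef_rot: [-0.0, 0.766, 0.643, -0.0]
wrist_force: [-0.3, -0.2, -1.7]
opening: 0.569
grasp_force: 62.6
```

Run:
```python
from h import *
delta(*rail("t",0,0,.227))
c,P,_=cam("wrist");save("w6",c)
```

```text
t 18.0 shift mm [-4.1 -0.4 41.4] rot [-0.001 -0.     0.014] open 0.569 F [-0.3 -0.2 -1.7] grasp 62.6
```

View pics/w6.png

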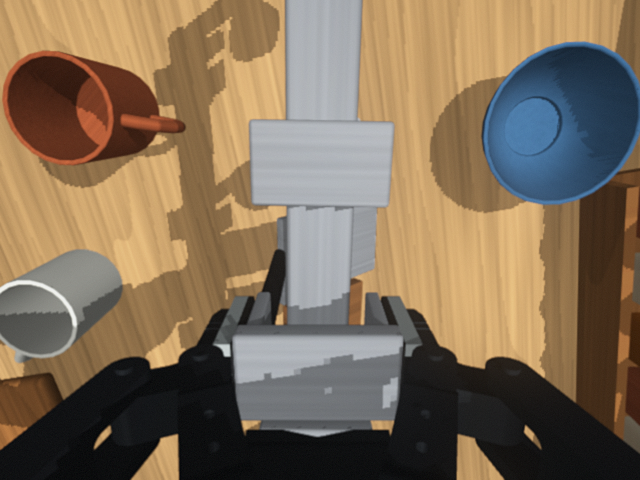

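Turner over the bar, with the next cap at (320,160) clear of it. Lower and release.

Emit:
play_rows(
  xyz=[
    [-4,0,4],
    [-4,0,14],
    [-4,0,24],
    [-4,0,33],
    [-4,0,39],
    [-4,0,42],
    [-4,0,42],
    [-4,0,42],
    [-4,0,42],
    [-4,0,42],
  ],
  rot=[
    [0,0,0.01],
    [0,0,0.014],
    [0,0,0.014],
    [0,0,0.014],
    [0,0,0.014],
    [0,0,0.014],
    [0,0,0.014],
    [0,0,0.014],
    [0,0,0.014],
    [0,0,0.014],
  ],
  grip=[0.2,0.2,0.2,0.2,0.2,0.2,0.2,0.75,1,1],
)

```text
time_s: 19.3
eef_pos: [0.5646, -0.1289, 0.2268]
eef_rot: [-0.0, 0.77, 0.638, -0.0]
wrist_force: [1.0, 0.0, 0.1]
opening: 0.999
grasp_force: 0.0
```

Emit:
play_rows(
  xyz=[
    [0,0,0],
    [0,0,-5],
    [0,0,-20],
    [0,0,-50],
    [0,0,-90],
    [0,0,-130],
    [0,0,-160],
    [0,0,-170],
    [0,0,-170],
    [0,0,-170],
  ],
  rot=[
    [0,0,0],
    [0,0,0],
    [0,0,0],
    [0,0,0],
    [0,0,0],
    [0,0,0],
    [0,0,0],
    [0,0,0],
    [0,0,0],
    [0,0,0],
  ],
  grip=[1,1,1,1,1,1,1,1,1,1],
)

```text
time_s: 20.55
eef_pos: [0.5642, -0.1287, 0.3954]
eef_rot: [-0.001, 0.77, 0.638, -0.001]
wrist_force: [0.2, 0.3, -0.2]
opening: 1.0
grasp_force: 0.0
```

```bash
python3 chk.py top scene; python3 -c "
from h import *
delta(*rail('d',-.035,0,.38))"
```

```text
top tool [ 0.5634 -0.1307] 1.387 0.478 [-121.2, -68.6, -10.5, 65.2, 198.0]
top drip [0.5301 0.2891] 2.894 0.306 [-101.5, -34.5, 102.7]
scene tool [ 0.5661 -0.1238] 1.38 0.475 [-134.5, -66.7, -2.6, 61.9, 195.2]
scene drip [0.5309 0.2919] 2.901 0.308 [-101.6, -36.4, 102.6]
t 20.65 shift mm [403.8 -76.6  15.9] rot [-0.002 -0.003 -1.516] open 1.0 F [-0.4  0.2 -0.1] grasp 0.0
```

Emit:
play_rows(
  xyz=[
    [25,-5,0],
    [70,-14,0],
    [115,-22,0],
    [160,-30,0],
    [205,-39,0],
    [250,-47,0],
    [295,-56,0],
    [340,-65,0],
    [380,-72,5],
    [404,-77,15],
  ],
  rot=[
    [0,0,-0.06],
    [0,0,-0.22],
    [0,0,-0.38],
    [0,0,-0.54],
    [0,0,-0.7],
    [0,0,-0.86],
    [0,0,-1.02],
    [0,0,-1.18],
    [0,0,-1.34],
    [0,0,-1.516],
  ],
  grip=[1,1,1,1,1,1,1,1,1,1],
)

```text
time_s: 21.9
eef_pos: [0.5641, 0.2844, 0.381]
eef_rot: [-0.0, 0.117, 0.993, -0.0]
wrist_force: [-0.3, -0.5, 1.0]
opening: 1.003
grasp_force: 0.0
```

```bash
python3 chk.py scene wrist; python3 -c "
from h import *
delta(*rail('d',-.0355,0,.228))"
```

```text
scene tool [ 0.5658 -0.1268] 1.386 0.481 [-135.2, -64.4, 0.2, 63.9, 197.9]
scene drip [0.5308 0.2918] 2.9 0.308 [-101.7, -36.3, 102.6]
wrist tool [0.6013 0.0718] 1.38 0.074 [-6.0]
wrist drip [0.5527 0.2855] 2.897 0.259 [-79.0, -11.9, 120.8]
t 22.0 shift mm [ -2.8  -1.7 151.2] rot [-0.002 -0.004  0.006] open 1.002 F [-0.3 -0.1 -0. ] grasp 0.0
```

Emit:
play_rows(
  xyz=[
    [-3,-2,15],
    [-3,-2,50],
    [-3,-2,85],
    [-3,-2,115],
    [-3,-2,137],
    [-3,-2,148],
    [-3,-2,152],
    [-3,-2,152],
    [-3,-2,152],
    [-3,-2,152],
  ],
  rot=[
    [0,0,0.006],
    [0,0,0.006],
    [0,0,0.006],
    [0,0,0.006],
    [0,0,0.006],
    [0,0,0.006],
    [0,0,0.006],
    [0,0,0.006],
    [0,0,0.006],
    [0,0,0.006],
  ],
  grip=[1,1,1,1,1,1,1,1,0.6,0.3],
)

```text
time_s: 23.25
eef_pos: [0.5673, 0.2799, 0.2309]
eef_rot: [0.001, 0.124, 0.992, 0.0]
wrist_force: [0.2, -0.5, -0.3]
opening: 0.606
grasp_force: 0.0
```

Emit:
play_rows(
  xyz=[
    [0,0,0],
    [0,0,0],
    [0,0,0],
    [0,0,0],
    [0,0,-8],
    [0,0,-18],
    [0,0,-30],
    [0,0,-42],
    [0,0,-42],
    [0,-10,-42],
  ],
  rot=[
    [0,0,0],
    [0,0,0],
    [0,0,0],
    [0,0,0],
    [0,0,0],
    [0,0,0],
    [0,0,0],
    [0,0,0],
    [0,0,0],
    [0,0,0],
  ],
  grip=[0.2,0.2,0.2,0.2,0.2,0.2,0.2,0.2,0.2,0.2],
)

```text
time_s: 24.5
eef_pos: [0.5642, 0.27, 0.2718]
eef_rot: [-0.0, 0.124, 0.992, -0.0]
wrist_force: [-0.5, 0.0, -1.5]
opening: 0.572
grasp_force: 62.5
```

Run:
```python
from h import *
delta(*rail("d",-.0355,-.09,.268))
c,P,_=cam("wrist");save("w7",c)
```

```text
t 24.5 shift mm [  1.9 -78.1   3.8] rot [-0.    -0.    -0.005] open 0.572 F [-0.5  0.  -1.5] grasp 62.5
```

View pics/w7.png

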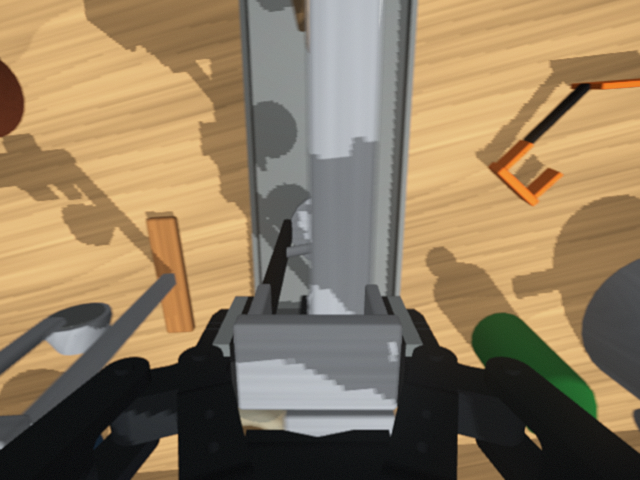

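The masher is up, black stem with the disc below at (300,225). Draw it out.

Emit:
play_rows(
  xyz=[
    [0,-12,0],
    [0,-32,0],
    [0,-52,0],
    [0,-72,0],
    [0,-85,-10],
    [0,-90,-25],
    [0,-90,-30],
    [0,-90,-30],
    [0,-90,-30],
    [0,-90,-30],
  ],
  rot=[
    [0,0,0],
    [0,0,0],
    [0,0,0],
    [0,0,0],
    [0,0,0],
    [0,0,0],
    [0,0,0],
    [0,0,0],
    [0,0,0],
    [0,0,0],
  ],
  grip=[0.2,0.2,0.2,0.2,0.2,0.2,0.2,0.2,0.2,0.2],
)

```text
time_s: 25.8
eef_pos: [0.542, 0.1831, 0.3014]
eef_rot: [-0.001, 0.124, 0.992, -0.0]
wrist_force: [0.5, -0.7, -2.6]
opening: 0.576
grasp_force: 62.7
```

Run:
```python
from h import *
delta(*rail("t",.13,-.12,.30))
```

```text
t 25.8 shift mm [  29.3 -174.     1.5] rot [-1.000e-03 -1.000e-03  1.509e+00] open 0.576 F [ 0.5 -0.7 -2.6] grasp 62.7
```

Emit:
play_rows(
  xyz=[
    [20,-6,0],
    [45,-18,0],
    [65,-32,0],
    [72,-50,0],
    [72,-72,0],
    [66,-95,0],
    [56,-118,0],
    [46,-140,0],
    [36,-160,0],
    [30,-173,0],
  ],
  rot=[
    [0,0,0.06],
    [0,0,0.22],
    [0,0,0.38],
    [0,0,0.54],
    [0,0,0.7],
    [0,0,0.86],
    [0,0,1.02],
    [0,0,1.18],
    [0,0,1.34],
    [0,0,1.5],
  ],
  grip=[0.2,0.2,0.2,0.2,0.2,0.2,0.2,0.2,0.2,0.2],
)

```text
time_s: 27.05
eef_pos: [0.4707, 0.0216, 0.3018]
eef_rot: [-0.0, 0.769, 0.639, -0.0]
wrist_force: [0.9, 0.0, -2.0]
opening: 0.571
grasp_force: 62.8
```

Run:
```python
from h import *
delta(*rail("t",.13,0,.270))
```

```text
t 27.05 shift mm [ -0.3 120.1  31.8] rot [-0.     0.     0.003] open 0.571 F [ 0.9  0.  -2. ] grasp 62.8
```

Emit:
play_rows(
  xyz=[
    [0,0,15],
    [0,5,30],
    [0,22,31],
    [0,45,31],
    [0,68,31],
    [0,90,31],
    [0,110,31],
    [0,119,31],
    [0,120,31],
    [0,120,31],
  ],
  rot=[
    [0,0,0],
    [0,0,0],
    [0,0,0],
    [0,0,0],
    [0,0,0],
    [0,0,0],
    [0,0,0],
    [0,0,0],
    [0,0,0],
    [0,0,0],
  ],
  grip=[0.2,0.2,0.2,0.2,0.2,0.2,0.2,0.2,0.2,0.2],
)

```text
time_s: 28.3
eef_pos: [0.5882, 0.0016, 0.2706]
eef_rot: [-0.0, 0.767, 0.642, -0.0]
wrist_force: [-0.0, 0.2, -1.5]
opening: 0.575
grasp_force: 63.1
```

Run:
```python
from h import *
delta(*rail("t",.13,0,.230))
c,P,_=cam("wrist");save("w8",c)
```

```text
t 28.3 shift mm [-2.2  1.  40.6] rot [-0.001 -0.     0.01 ] open 0.575 F [-0.   0.2 -1.5] grasp 63.1
```

View pics/w8.png

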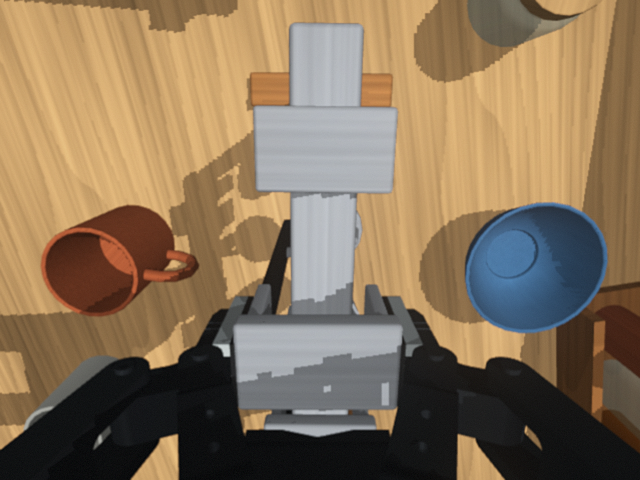

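Masher over the bar at y=130; the sieve's cap at (325,150) is in place. Lower and release.

Emit:
play_rows(
  xyz=[
    [-2,1,4],
    [-2,1,14],
    [-2,1,24],
    [-2,1,33],
    [-2,1,38],
    [-2,1,41],
    [-2,1,41],
    [-2,1,41],
    [-2,1,41],
    [-2,1,41],
  ],
  rot=[
    [0,0,0.01],
    [0,0,0.01],
    [0,0,0.01],
    [0,0,0.01],
    [0,0,0.01],
    [0,0,0.01],
    [0,0,0.01],
    [0,0,0.01],
    [0,0,0.01],
    [0,0,0.01],
  ],
  grip=[0.2,0.2,0.2,0.2,0.2,0.2,0.2,0.75,1,1],
)

```text
time_s: 29.6
eef_pos: [0.5895, -0.0009, 0.23]
eef_rot: [0.0, 0.77, 0.638, 0.0]
wrist_force: [0.5, -0.0, 0.1]
opening: 1.0
grasp_force: 0.0
```

Emit:
play_rows(
  xyz=[
    [0,0,0],
    [0,0,-5],
    [0,0,-20],
    [0,0,-50],
    [0,0,-90],
    [0,0,-130],
    [0,0,-160],
    [0,0,-170],
    [0,0,-170],
    [0,0,-170],
  ],
  rot=[
    [0,0,0],
    [0,0,0],
    [0,0,0],
    [0,0,0],
    [0,0,0],
    [0,0,0],
    [0,0,0],
    [0,0,0],
    [0,0,0],
    [0,0,0],
  ],
  grip=[1,1,1,1,1,1,1,1,1,1],
)

```text
time_s: 30.85
eef_pos: [0.5888, -0.0008, 0.3984]
eef_rot: [-0.001, 0.77, 0.638, -0.001]
wrist_force: [0.5, 0.3, -0.0]
opening: 1.0
grasp_force: 0.0
```

```bash
python3 chk.py top scene; python3 -c "
from h import *
delta(*rail('d',-.102,0,.38))"
```

```text
top tool [ 0.5632 -0.1301] 1.384 0.477 [-131.1, -63.7, -11.3, 64.7, 138.5, 197.5]
top drip [0.5302 0.2891] 2.895 0.307 [-101.4, 102.9]
scene tool [ 0.5657 -0.1256] 1.382 0.479 [-67.0, -1.4, 64.1, 133.4, 195.9]
scene drip [0.5307 0.2918] 2.901 0.308 [-102.1, 102.9]
t 30.95 shift mm [269.9 -10.1  18.4] rot [-0.002 -0.002 -1.516] open 0.998 F [-0.2  0.2 -0.4] grasp 0.0
```

Emit:
play_rows(
  xyz=[
    [15,0,0],
    [45,-1,0],
    [75,-2,0],
    [107,-3,0],
    [140,-5,0],
    [172,-6,0],
    [204,-7,0],
    [236,-8,0],
    [260,-9,5],
    [270,-10,15],
  ],
  rot=[
    [0,0,-0.06],
    [0,0,-0.22],
    [0,0,-0.38],
    [0,0,-0.54],
    [0,0,-0.7],
    [0,0,-0.86],
    [0,0,-1.02],
    [0,0,-1.18],
    [0,0,-1.34],
    [0,0,-1.516],
  ],
  grip=[1,1,1,1,1,1,1,1,1,1],
)

```text
time_s: 32.2
eef_pos: [0.6297, 0.2689, 0.3846]
eef_rot: [-0.0, 0.116, 0.993, 0.0]
wrist_force: [-0.3, -0.5, -1.0]
opening: 1.002
grasp_force: 0.0
```

```bash
python3 chk.py top scene wrist; python3 -c "
from h import *
delta(*rail('d',-.102,0,.228))"
```

```text
top tool [ 0.5634 -0.1303] 1.385 0.477 [-130.4, -64.3, 0.3, 64.9, 133.7, 197.7]
top drip [0.5226 0.2995] 2.814 0.279 [-111.4]
scene tool [ 0.5662 -0.1258] 1.385 0.48 [-132.9, -65.4, -1.1, 62.9, 134.0, 196.4]
scene drip [0.5306 0.2918] 2.901 0.308 [-102.1, 102.2]
wrist tool [0.6026 0.0769] 1.383 0.063 [-11.5]
wrist drip [0.5847 0.2775] 2.899 0.195 [-46.0]
t 32.35 shift mm [ -0.7  -1.  155.7] rot [-0.001 -0.002 -0.   ] open 1.002 F [ 0.7 -0.3  0. ] grasp 0.0
```

Emit:
play_rows(
  xyz=[
    [-1,-1,15],
    [-1,-1,50],
    [-1,-1,85],
    [-1,-1,118],
    [-1,-1,142],
    [-1,-1,154],
    [-1,-1,157],
    [-1,-1,157],
    [-1,-1,157],
    [-1,-1,157],
  ],
  rot=[
    [0,0,0],
    [0,0,0],
    [0,0,0],
    [0,0,0],
    [0,0,0],
    [0,0,0],
    [0,0,0],
    [0,0,0],
    [0,0,0],
    [0,0,0],
  ],
  grip=[1,1,1,1,1,1,1,1,0.6,0.3],
)

```text
time_s: 33.6
eef_pos: [0.6311, 0.2651, 0.229]
eef_rot: [0.001, 0.121, 0.993, 0.0]
wrist_force: [-0.5, 0.5, 0.3]
opening: 0.602
grasp_force: 0.0
```

Emit:
play_rows(
  xyz=[
    [0,0,0],
    [0,0,0],
    [0,0,0],
    [0,0,0],
    [0,0,-8],
    [0,0,-18],
    [0,0,-30],
    [0,0,-42],
    [0,0,-42],
    [0,-5,-42],
  ],
  rot=[
    [0,0,0],
    [0,0,0],
    [0,0,0],
    [0,0,0],
    [0,0,0],
    [0,0,0],
    [0,0,0],
    [0,0,0],
    [0,0,0],
    [0,0,0],
  ],
  grip=[0.2,0.2,0.2,0.2,0.2,0.2,0.2,0.2,0.2,0.2],
)

```text
time_s: 34.85
eef_pos: [0.6293, 0.2602, 0.2698]
eef_rot: [-0.0, 0.121, 0.993, -0.0]
wrist_force: [-1.0, 0.7, -3.0]
opening: 0.569
grasp_force: 62.2
```

Run:
```python
from h import *
delta(*rail("d",-.102,-.08,.268))
c,P,_=cam("wrist");save("w9",c)
```

```text
t 34.85 shift mm [  1.4 -74.1   1.8] rot [-0. -0.  0.] open 0.569 F [-1.   0.7 -3. ] grasp 62.2
```

View pics/w9.png

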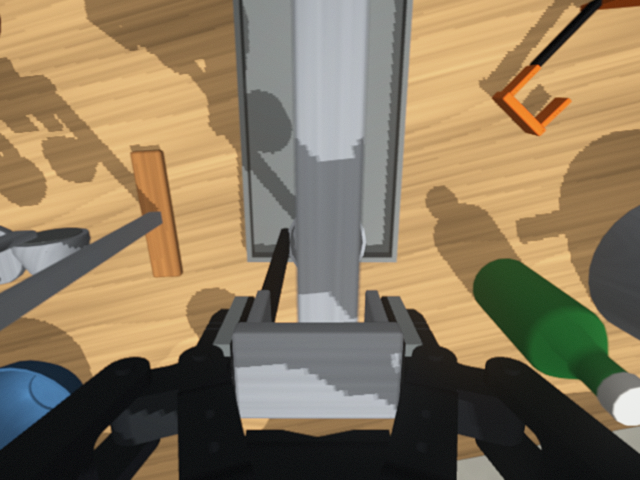

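Ladle lifted (bowl rim at (330,245)). I'll draw it out a short way, then move towards the robot, clear of the tool rail's end post at (150,215).

Emit:
play_rows(
  xyz=[
    [0,-10,0],
    [0,-28,0],
    [0,-48,0],
    [0,-66,0],
    [5,-70,0],
    [25,-70,-5],
    [55,-70,-15],
    [90,-72,-25],
    [125,-75,-30],
    [140,-75,-30],
  ],
  rot=[
    [0,0,0],
    [0,0,0],
    [0,0,0],
    [0,0,0],
    [0,0,0],
    [0,0,0],
    [0,0,0],
    [0,0,0],
    [0,0,0],
    [0,0,0],
  ],
  grip=[0.2,0.2,0.2,0.2,0.2,0.2,0.2,0.2,0.2,0.2],
)

```text
time_s: 36.15
eef_pos: [0.4743, 0.2216, 0.3009]
eef_rot: [0.001, 0.121, 0.993, 0.0]
wrist_force: [0.2, -0.6, -2.0]
opening: 0.571
grasp_force: 62.4
```

Run:
```python
from h import *
delta(*rail("t",-.195,-.12,.30))
```

```text
t 36.15 shift mm [-6.240e+01 -5.195e+02  4.000e-01] rot [0.002 0.    1.516] open 0.571 F [ 0.2 -0.6 -2. ] grasp 62.4
```

Emit:
play_rows(
  xyz=[
    [0,-20,0],
    [-4,-70,0],
    [-12,-125,0],
    [-20,-180,0],
    [-27,-235,0],
    [-34,-290,0],
    [-41,-345,0],
    [-48,-400,0],
    [-55,-455,0],
    [-61,-505,0],
  ],
  rot=[
    [0,0,0.06],
    [0,0,0.22],
    [0,0,0.38],
    [0,0,0.54],
    [0,0,0.7],
    [0,0,0.86],
    [0,0,1.02],
    [0,0,1.18],
    [0,0,1.34],
    [0,0,1.5],
  ],
  grip=[0.2,0.2,0.2,0.2,0.2,0.2,0.2,0.2,0.2,0.2],
)

```text
time_s: 37.4
eef_pos: [0.4123, -0.2872, 0.2999]
eef_rot: [0.0, 0.768, 0.64, -0.0]
wrist_force: [0.1, 0.2, -2.2]
opening: 0.571
grasp_force: 62.8
```

Run:
```python
from h import *
delta(*rail("t",-.196,0,.270))
```

```text
t 37.4 shift mm [-12.4 120.1  29.9] rot [0.    0.001 0.006] open 0.571 F [ 0.1  0.2 -2.2] grasp 62.8
```

Emit:
play_rows(
  xyz=[
    [-6,0,15],
    [-12,3,29],
    [-13,20,30],
    [-13,42,30],
    [-13,65,30],
    [-13,88,30],
    [-13,108,30],
    [-13,118,30],
    [-13,120,30],
    [-13,120,30],
  ],
  rot=[
    [0,0,0],
    [0,0,0.006],
    [0,0,0.006],
    [0,0,0.006],
    [0,0,0.006],
    [0,0,0.006],
    [0,0,0.006],
    [0,0,0.006],
    [0,0,0.006],
    [0,0,0.006],
  ],
  grip=[0.2,0.2,0.2,0.2,0.2,0.2,0.2,0.2,0.2,0.2],
)

```text
time_s: 38.65
eef_pos: [0.5293, -0.3168, 0.27]
eef_rot: [-0.0, 0.767, 0.642, -0.0]
wrist_force: [-0.2, 0.3, -1.9]
opening: 0.569
grasp_force: 62.9
```

Run:
```python
from h import *
delta(*rail("t",-.196,0,.229))
c,P,_=cam("wrist");save("w10",c)
```

```text
t 38.65 shift mm [-4.3 -0.4 41. ] rot [-0.    -0.     0.009] open 0.569 F [-0.2  0.3 -1.9] grasp 62.9
```

View pics/w10.png

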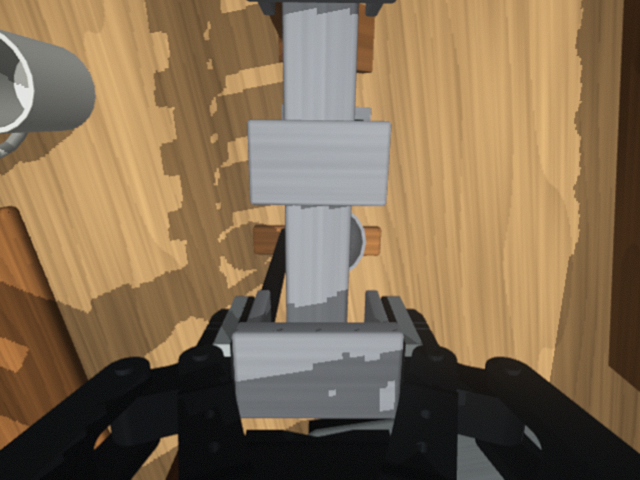

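Ladle is over the bar; the slotted turner's cap at (320,160) is in place. Lower, release, retreat.

Emit:
play_rows(
  xyz=[
    [-4,0,4],
    [-4,0,14],
    [-4,0,24],
    [-4,0,33],
    [-4,0,38],
    [-4,0,41],
    [-4,0,41],
    [-4,0,41],
    [-4,0,41],
    [-4,0,41],
  ],
  rot=[
    [0,0,0.01],
    [0,0,0.01],
    [0,0,0.01],
    [0,0,0.01],
    [0,0,0.01],
    [0,0,0.01],
    [0,0,0.01],
    [0,0,0.01],
    [0,0,0.01],
    [0,0,0.01],
  ],
  grip=[0.2,0.2,0.2,0.2,0.2,0.2,0.2,0.75,1,1],
)

```text
time_s: 39.95
eef_pos: [0.5288, -0.3213, 0.2294]
eef_rot: [0.0, 0.77, 0.638, 0.0]
wrist_force: [-0.5, -0.5, -0.9]
opening: 0.998
grasp_force: 0.0
```

Emit:
play_rows(
  xyz=[
    [0,0,0],
    [0,0,-5],
    [0,0,-20],
    [0,0,-50],
    [0,0,-90],
    [0,0,-130],
    [0,-30,-160],
    [0,-70,-170],
    [0,-110,-170],
    [0,-130,-170],
  ],
  rot=[
    [0,0,0],
    [0,0,0],
    [0,0,0],
    [0,0,0],
    [0,0,0],
    [0,0,0],
    [0,0,0],
    [0,0,0],
    [0,0,0],
    [0,0,0],
  ],
  grip=[1,1,1,1,1,1,1,1,1,1],
)

```text
time_s: 41.2
eef_pos: [0.3996, -0.2965, 0.401]
eef_rot: [0.001, 0.771, 0.637, -0.0]
wrist_force: [-0.2, -1.1, 0.2]
opening: 1.005
grasp_force: 0.0
```

```bash
python3 chk.py top scene; python3 -c "
import cv2,numpy as np
a=cv2.imread('pics/last_scene.png')[70:350,200:480];b=cv2.imread('pics/last_top.png')[180:340,220:530]
f=lambda i:cv2.resize(i,(400,int(400*i.shape[0]/i.shape[1])),interpolation=cv2.INTER_CUBIC)
a,b=f(a),f(b);o=np.zeros((400,800,3),np.uint8);o[:a.shape[0],:400]=a;o[:b.shape[0],400:]=b;cv2.imwrite('pics/fin.png',o)"
```

```text
top tool [ 0.5634 -0.1304] 1.385 0.477 [-192.7, -130.8, -63.5, 0.3, 65.3, 133.9, 197.8]
top drip [0.53   0.2891] 2.894 0.306 [102.9]
scene tool [ 0.5658 -0.1257] 1.384 0.48 [-197.1, -131.7, -67.1, -0.9, 63.3, 132.6, 196.9]
scene drip [0.5308 0.2916] 2.9 0.308 [103.1]
```

View pics/fin.png

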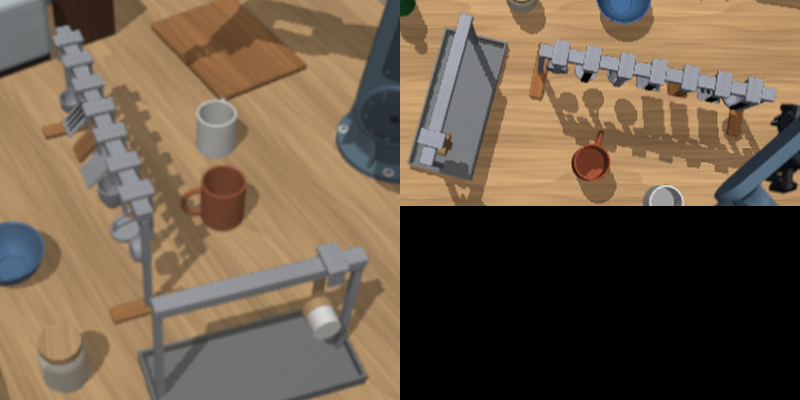

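All seven tools hang on the tool rail, and only the brush is on the drip rail (brush head at (320,315)). Mugs, jar and bowl are in place. Handing in.

```bash
python3 -c "
from bench import ctrl
print(ctrl.hand_in())"
```

```text
the job is handed in; nothing more can be done
None
```

The job is handed in: the brush hangs on the drip rail and the ladle, turner and masher hang on the tool rail, with neighbours and bystanders in place in the last pictures; no verdict came back.

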